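# Put two microscope objectives away under their dust covers

### The arm

A 6-joint arm with a two-finger parallel gripper is mounted at the origin on a cart in front of the work surface, level with it; the furniture and walls round the work are solid. World frame = base frame: x ahead of the robot, y to its left, z up, the work surface at z = 0. Lengths are in mm, angles in rad, forces in N, time in s.
With the tool pointing down it reaches from about 275 to 750 mm from the base axis. Payload 10.2 kg.
Tool frame: the origin (TCP) lies at the centre of the arm's flange, where the gripper is bolted on; the fingertips stand 173 mm ahead of it and the grasp point (between the pads) lies 155 mm ahead of it; z points along the fingers, y is the line along which they close (so a half turn about z gives the same grasp; the last joint's range is limited). The gripper opens to 85 mm and grips with 20 to 120 N. Pads are 22 mm wide; open, the fingers measure 114 mm over their backs; the gripper's body (76 mm by 85 mm) begins 54 mm behind the grasp point. The pads swing forward as they close: fully open they stand 13 mm farther back than shut.
Start: joints at [-1.34, 0.313, 1.498, -0, 1.331, -0.223], TCP at [230.141, -471.877, 404.694] pointing down, gripper open.
Joint ranges: [-2.94, 2.94], [-0.97, 2.17], [0.19, 2.56], [-1.23, 4.37], [0.02, 3.11], [-2.88, 2.88]. Speed limits (rad/s): [2.39, 2.39, 3.01, 3.14, 3.14, 3.14].

### API

Orientations are given as a unit quaternion [w, x, y, z].
In Python, from rig import status, capture, camera_info, ticket gives the robot as it stands.
- The arm moves only by the shell command python3 -m crank 'ROWS' [FORCE]. ROWS is JSON, a list of rows, each a list of 7 numbers: the shift along the tool's x, y, z as a fraction of full scale, then the turn, a rotation vector about the tool's x, y, z as a fraction of full scale, then the closure, from 0 (fully open) to 1 (shut). A call has 1 to 12 rows; each row is the pose to reach, as a shift and turn from the pose commanded when the call began, along the tool's axes at that moment; what a row does not reach only later rows make up. Full scale, the value 1, is 0.1 m for a shift and 45 degrees for a turn. A row lasts 1/10 s, in which the tool goes at most 50 mm and 8.59 degrees, less where a joint would pass 70% of its speed; a pose out of reach is approached as far as the arm can. A call with a number of a shift or a turn outside -1 to 1 is refused whole. A call with a gripper value outside its range is refused whole. The fingers move at their own pace and stop on an object; FORCE is the grip in N (left out, the last holds). Time passes only in rows, so rows that repeat a pose let the fingers close. It gives the time, the measured TCP pose, the force, the opening and the grip force at its end, in the units of the state.
- status.sense(): the state, without advancing time (a new reading comes with each control period).
- capture(name): name is "scene" or "side" or "wrist"; returns (picture, depth): 420x560x3 uint8, red, green, blue; 420x560 float32, mm along the optical axis (not along the pixel's ray), 0 where there is no reading.
- camera_info(name): a dict with "K" (3x3 intrinsics, pixels), "camera_from_world" (4x4, takes a point from world to camera coordinates). Camera axes: x right, y up, looking along -z (the intrinsics and any distortion apply to the point x, -y, -z); pixel columns grow to the right and rows downward; lengths in mm; the calibration is good to about 2 mm. A picture is of the moment at which its call begins: read the wrist's pose just before it. camera_info takes no time and is no camera call; for the wrist camera it gives the pose at the moment of the call.
- ticket.finish_job(): hands the job in; it is judged then, once.
The state is a dict: "time_s": time; "joints": joint angles; "dq": joint speeds; "tau": joint torques, N m; "eef_pos": TCP position; "ee_rot": TCP orientation; "force": force on the tool from outside, world axes, zero at the start; "wrist_torque": the same for the moment, N m; "grip_width": opening from 0.0 (shut) to 1.0 (fully open); "grip_force": force on a finger pad.
Only numpy, scipy, OpenCV 4.12 (cv2) and the standard library are available. Lean on these libraries where they do the work, as an engineer would, in place of code of your own. Each camera call takes 0.05 s, during which the arm holds its last target. There are 200 camera calls.

### The job

Two microscope objectives have been left standing among the parts of their storage cases. Stand each objective upright on its thread in the well of the aluminium base that fits it, the slim one in the small base and the broad one in the large base, and then close each case with the black cover that belongs to it, seated fully down on the base all round. Keep the objectives upright the whole time, and leave the oil bottle and the mirror mount where they stand; the bases may stay anywhere on the table, flat on their undersides.

Things in the scene. Friction and masses are not known exactly. Their poses are not given: they have to be found in the camera images.
- slim_objective: smaller objective: white and steel round barrel with a black band, standing upright with its dark pointed nose up; 45 mm tall; barrel 27 mm in diameter from 9 to 28 mm above its underside (24 mm at the very bottom), narrowing above that to 10 mm at the top; 0.1 to 0.2 kg, loose. Origin: underside centre, z up.
- broad_objective: larger objective: round white barrel with a wide black band and a narrow steel ring, standing upright on a 32 mm steel thread (5 mm long) with its nose up; 52 mm tall; barrel 42 mm in diameter from 6 to 33 mm above its underside, narrowing above that to 25 mm at the top; 0.15 to 0.3 kg, loose. Origin: underside centre, z up.
- slim_base: smaller base: turned aluminium disc 72 mm across, 8 mm thick, with a collar on it (top 17 mm up). Well in the collar: 32 mm across at its black rubber floor (8 mm up), funnelled to 40 mm at the mouth. Collar outside 50 mm at the foot, 42 mm at the top. Loose, 0.3 kg. Origin: underside centre, z up. Seated objective's underside and seated cover's rim: both 8 mm above this origin.
- broad_base: larger base: aluminium disc 86 mm across, 8 mm thick, with a collar on it (top 17 mm up). Well in the collar: 46 mm across at its black rubber floor (8 mm up), funnelled to 54 mm at the mouth. Collar outside 64 mm at the foot, 56 mm at the top. Loose, 0.3 kg. Origin: underside centre, z up. Seated objective's underside and seated cover's rim: both 8 mm above this origin.
- slim_cover: smaller cover: black round bell, mouth down, aluminium knob on top. Bell 58 mm outside, 52 mm inside, 55 mm high, 51 mm deep; knob 26 mm across, from 55 to 75 mm above the rim (lowest 4.5 mm a narrower neck). Goes over objective and collar until the rim rests on the small base's disc (1 mm play). Loose, 0.1 kg. Origin: centre of the rim plane (underside), z up.
- broad_cover: larger cover: black round bell, mouth down, aluminium knob on top. Bell 72 mm outside, 66 mm inside, 62 mm high, 58 mm deep; knob 30 mm across, from 62 to 82 mm above the rim (lowest 4.5 mm a narrower neck). Goes over objective and collar until the rim rests on the large base's disc (1 mm play). Loose, 0.1 kg. Origin: centre of the rim plane (underside), z up.
- oil_bottle: bystander: a small brown dropper bottle with a black cap, 28 mm in diameter and 75 mm tall, standing loose at the left near the front edge of the table. Origin: centre of its underside. To be left alone.
- mirror_mount: bystander: a black square mirror mount (48 mm wide) with a round mirror on a pedestal post, 88 mm tall, standing loose behind the work. Origin: centre of its underside. To be left alone.
There are look-alikes about, which are no part of the job. What is shaped like the slim_objective but blue or orange is not meant. Leave any purple look-alike of the broad_objective alone.

How it is judged (in metres and radians):
At the end, for the whole second after the job is handed in: Each objective is upright (4.5 deg) in its own base's well, centred within 6 mm, down on its floor within 3 mm; each cover is upright (3.5 deg) over it on the same base, centred within 5 mm, its rim down on the disc within 3 mm; both bases flat on the table; all released and at rest (horizontal distance between slim_objective and slim_base below 0.006 m and z of slim_objective in the frame of slim_base between 0.005 and 0.0115 m and angle between each of slim_objective, broad_objective's own z axis and vertical below 0.08 rad and horizontal distance between slim_cover and slim_base below 0.005 m and z of slim_cover in the frame of slim_base between 0.005 and 0.0115 m and angle between each of slim_cover, broad_cover's own z axis and vertical below 0.06 rad and angle between each of slim_base, broad_base's own z axis and vertical below 0.05 rad and height (world z) of slim_base between -0.004 and 0.004 m and linear speed of each of slim_objective, slim_base, slim_cover, broad_objective, broad_base, broad_cover below 0.01 m/s and horizontal distance between broad_objective and broad_base below 0.006 m and z of broad_objective in the frame of broad_base between 0.005 and 0.0115 m and horizontal distance between broad_cover and broad_base below 0.005 m and z of broad_cover in the frame of broad_base between 0.005 and 0.0115 m and height (world z) of broad_base between -0.004 and 0.004 m); the robot touches nothing.
It fails at once if an objective was tipped by more than 35 degrees (angle between any of slim_objective, broad_objective's own z axis and vertical above 0.61 rad).
It fails at once if the oil bottle or the mirror mount was pushed away or knocked over (distance of any of oil_bottle, mirror_mount from where it was at the start of the episode above 0.02 m or angle between any of oil_bottle, mirror_mount's own z axis and vertical above 0.5 rad).
It also fails if it takes over 88 s, if anything falls off the work surface, if the arm or the gripper's body presses on something with over 40 N, if the wrist force passes 120 N, or if a joint passes its speed limit or range.

## Working session

There is one attempt and no reset: what is moved stays moved. The work goes in short steps, Python scripts to look and compute and a shell command to move; the robot and the scene stay as the last step left them, time stands still between calls to the robot, and variables do not carry over. Pictures are saved under pics/ and viewed, at most 14 in all, crops included, and the job is handed in when it is done.

```bash
ls; mkdir -p pics
cat > h.py <<'E'
import numpy as np, cv2
from rig import status, capture, camera_info
def shot(n,name=None):
    ci=camera_info(n); im,d=capture(n)
    if name: cv2.imwrite(f'pics/{name}.png',im[:,:,::-1])
    return im,d,ci
def cloud(d,ci):
    K=np.array(ci['K']);T=np.linalg.inv(np.array(ci['camera_from_world']))
    v,u=np.mgrid[:d.shape[0],:d.shape[1]]
    x=(u-K[0,2])/K[0,0]*d; y=(v-K[1,2])/K[1,1]*d
    P=np.stack([x,-y,-d,np.ones_like(d)],-1)@T.T
    P=P[...,:3]; P[d<=0]=np.nan
    return P
def ray(u,v,ci,z):
    K=np.array(ci['K']);T=np.linalg.inv(np.array(ci['camera_from_world']))
    r=T[:3,:3]@np.array([(u-K[0,2])/K[0,0],-(v-K[1,2])/K[1,1],-1]);o=T[:3,3]
    return o+r*(z-o[2])/r[2]
E
python3 - <<'E'
from h import *
s=status.sense();print({k:np.round(v,3).tolist() for k,v in s.items()})
for n in ['scene','side','wrist']:
    im,d,ci=shot(n,n+'0');print(n,{k:np.round(v,3).tolist() if not isinstance(v,str) else v for k,v in ci.items()},(d>0).mean())
    np.savez(f'{n}0.npz',im=im,d=d,K=ci['K'],camera_from_world=ci['camera_from_world'])
E
```

```text
pics
{'time_s': 0.0, 'joints': [-1.34, 0.313, 1.498, 0.0, 1.331, -0.223], 'dq': [0.0, 0.001, 0.001, 0.001, -0.0, 0.0], 'tau': [-0.002, -41.227, -25.975, -0.0, 0.004, -0.0], 'eef_pos': [230.144, -471.818, 404.111], 'ee_rot': [-0.001, 0.974, 0.225, 0.0], 'force': [-0.534, -0.008, -0.025], 'wrist_torque': [-0.03, 0.033, -0.001], 'grip_force': 0.0, 'grip_width': 0.999}
scene {'K': [[503.356, 0.0, 279.412], [0.0, 503.356, 213.159], [0.0, 0.0, 1.0]], 'camera_from_world': [[-0.532, -0.846, 0.024, 457.49], [0.368, -0.205, 0.907, -230.539], [-0.763, 0.491, 0.42, -817.181], [0.0, 0.0, 0.0, 1.0]]} 0.9959948979591837
side {'K': [[416.478, 0.0, 290.44], [0.0, 416.478, 214.147], [0.0, 0.0, 1.0]], 'camera_from_world': [[-0.974, -0.227, -0.003, 604.023], [0.12, -0.524, 0.843, -21.081], [-0.193, 0.821, 0.537, -895.416], [0.0, 0.0, 0.0, 1.0]]} 0.9958843537414966
wrist {'K': [[332.478, 0.0, 279.851], [0.0, 332.478, 215.815], [0.0, 0.0, 1.0]], 'camera_from_world': [[0.439, -0.898, -0.002, -524.08], [0.855, 0.419, -0.306, 41.039], [0.276, 0.132, 0.952, -380.343], [0.0, 0.0, 0.0, 1.0]]} 0.9960374149659864
```

View pics/scene0.png

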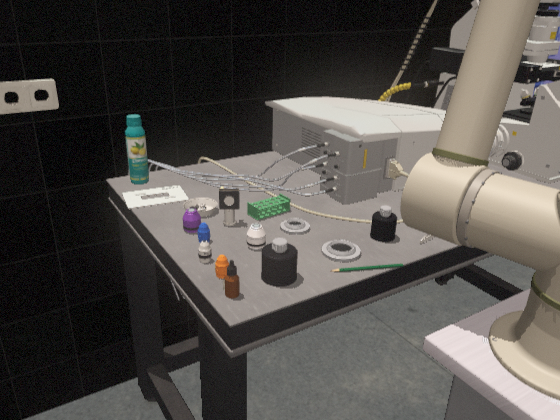

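View pics/side0.png

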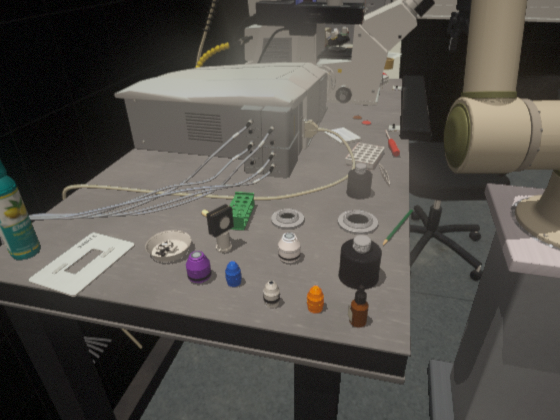

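Run:
```python
from h import *
for n in ['scene','side']:
    a=np.load(f'{n}0.npz');P=cloud(a['d'],a)
    m=(P[...,2]>12)&(P[...,0]>150)&(P[...,0]<850)&(abs(P[...,1])<600)&(P[...,2]<120)
    nn,lab,st,c=cv2.connectedComponentsWithStats(m.astype(np.uint8))
    for i in range(1,nn):
        if st[i,4]<60: continue
        q=P[lab==i];t=q[:,2]>q[:,2].max()-6
        print(n,st[i].tolist(),'zmax',q[:,2].max().round(),'lo',np.percentile(q,2,axis=0).round(),'hi',np.percentile(q,98,axis=0).round(),'top',q[t].mean(0).round(), 'rgb',a['im'][lab==i].mean(0).round())
```

```text
scene [246, 148, 187, 54, 3990] zmax 120.0 lo [ 601. -309.   15.] hi [833.  87. 118.] top [ 645. -182.  117.] rgb [125. 119. 113.]
scene [260, 155, 29, 20, 68] zmax 120.0 lo [772.  33.  48.] hi [848.  70. 118.] top [774.  37. 116.] rgb [126. 121. 119.]
scene [219, 187, 21, 35, 551] zmax 89.0 lo [681. 229.  14.] hi [711. 270.  88.] top [698. 248.  86.] rgb [100.  93.  88.]
scene [247, 194, 44, 23, 403] zmax 36.0 lo [678.  79.  13.] hi [728. 184.  34.] top [703. 136.  33.] rgb [ 94. 139. 100.]
scene [183, 198, 34, 42, 657] zmax 55.0 lo [631. 239.  12.] hi [839. 359.  52.] top [705. 341.  51.] rgb [118. 104. 140.]
scene [371, 206, 26, 32, 651] zmax 77.0 lo [431. -51.  14.] hi [477.  -4.  75.] top [457. -31.  74.] rgb [56. 53. 52.]
scene [285, 218, 20, 11, 105] zmax 20.0 lo [574. 102.  12.] hi [620. 145.  19.] top [597. 123.  16.] rgb [167. 161. 157.]
scene [247, 224, 19, 22, 353] zmax 54.0 lo [542. 233.  14.] hi [573. 269.  53.] top [562. 250.  51.] rgb [183. 174. 168.]
scene [262, 238, 36, 44, 1291] zmax 84.0 lo [395. 245.  14.] hi [451. 307.  82.] top [428. 274.  81.] rgb [68. 64. 63.
[... 1498 characters left out ...]
3, 65] zmax 16.0 lo [792. 266.  12.] hi [814. 300.  16.] top [802. 283.  14.] rgb [138. 132. 123.]
side [186, 251, 25, 30, 586] zmax 54.0 lo [689. 332.  13.] hi [724. 362.  53.] top [708. 343.  51.] rgb [101.  64. 111.]
side [225, 261, 17, 23, 274] zmax 47.0 lo [631. 335.  13.] hi [654. 354.  46.] top [644. 343.  44.] rgb [ 49.  76. 132.]
side [263, 281, 17, 24, 317] zmax 47.0 lo [552. 371.  13.] hi [577. 388.  46.] top [565. 376.  44.] rgb [136. 128. 119.]
side [306, 286, 18, 24, 325] zmax 47.0 lo [480. 366.  13.] hi [505. 383.  46.] top [493. 372.  44.] rgb [174.  98.  25.]
side [348, 286, 21, 38, 532] zmax 77.0 lo [409. 381.  13.] hi [437. 397.  74.] top [422. 385.  74.] rgb [75. 54. 40.]
```

Both views show the white objectives (scene px 205,252 and 256,236), the bases (295,226 and 341,250), the covers (384,225 and 279,262), the bottle and the mount. The heights agree with the text. I'll square the tool to the world axes, move over the middle and refine with the wrist camera.

```bash
python3 -m crank '[[0,0,0,0,0,0.578,0],[0,0,0,0,0,0.578,0],[0,0,0,0,0,0.578,0],[0,0,0,0,0,0.578,0]]' 40
for i in 1 2 3 4 5 6; do python3 -m crank '[[0.33,-1,0,0,0,0,0],[0.33,-1,0,0,0,0,0],[0.33,-1,0,0,0,0,0]]' | tail -1; done
cat > w.py <<'E'
import sys
from h import *
s=status.sense();print('t',s['time_s'],'tcp',np.round(s['eef_pos'],1),'q',np.round(s['ee_rot'],4),'w',s['grip_width'],s['grip_force'],'F',np.round(s['force'],1))
res={}
for n in sys.argv[1].split(','):
    im,d,ci=shot(n,sys.argv[2]+n if len(sys.argv)>2 else None);P=cloud(d,ci);Z=P[...,2]
    objs=dict(slim_obj=(564,374,47),broad_obj=(563,251,54),slim_base=(598,124,17),broad_base=(448,103,17),slim_cover=(457,-31,76),broad_cover=(430,275,83),oil=(421,384,75),mirror=(699,249,88))
    for k,(x,y,h) in objs.items():
        m=(np.hypot(P[...,0]-x,P[...,1]-y)<45)&(Z>h-5)&(Z<h+6)
        if m.sum()<10: continue
        q=P[m]; zt=np.median(q[:,2]); q=q[abs(q[:,2]-zt)<4]
        (cx,cy),r=cv2.minEnclosingCircle(q[:,:2].astype(np.float32))
        print(n,k,len(q),'z',zt.round(1),'mean',q[:,:2].mean(0).round(1),'circ',round(cx,1),round(cy,1),'r',round(r,1))
E
python3 w.py wrist,scene,side a
```

```text
time_s: 0.55
eef_pos: [230.1, -471.9, 404.5]
ee_rot: [-0.0, 1.0, -0.001, -0.0]
force: [-0.3, 0.7, -0.4]
grip_width: 1.0
grip_force: 0.0
grip_force: 0.0
grip_force: 0.0
grip_force: 0.0
grip_force: 0.0
grip_force: 0.0
grip_force: 0.0
t 2.35 tcp [429.5 130.3 404.4] q [-2.0e-04  1.0e+00  2.7e-03  1.0e-04] w 1.0011498582980942 0.0 F [ 0.7 -0.1 -0.1]
wrist slim_obj 234 z 44.4 mean [564.4 372.1] circ 564.4 372.2 r 8.2
wrist broad_obj 737 z 51.9 mean [564.4 249.1] circ 564.6 249.5 r 13.0
wrist slim_base 674 z 14.9 mean [588.1 123. ] circ 598.2 123.4 r 24.4
wrist broad_base 1055 z 14.9 mean [450.2 101.3] circ 449.0 101.3 r 31.5
wrist slim_cover 679 z 74.6 mean [460.4 -30.9] circ 459.8 -31.7 r 13.4
wrist broad_cover 864 z 82.0 mean [431.4 272.4] circ 430.6 273.1 r 15.5
wrist oil 76 z 73.9 mean [421.7 382.1] circ 421.5 383.2 r 4.3
scene slim_obj 20 z 43.7 mean [562.8 372.2] circ 563.8 371.5 r 7.7
scene broad_obj 52 z 51.4 mean [562.  248.9] circ 563.8 248.7 r 12.9
scene slim_base 102 z 14.6 mean [598.1 122.6] circ 598.5 126.1 r 26.8
scene broad_base 169 z 14.6 mean [446.5 100.2] circ 447.3 100.6 r 31.8
scene slim_cover 54 z 74.3 mean [457.3 -30.9] circ 459.8 -32.2 r 14.8
scene broad_cover 114 z 81.4 mean [427.8 273.4] circ 429.5 272.3 r 15.9
scene oil 13 z 72.8 mean [420.3 381.8] circ 420.3 381.8 r 5.4
scene mirror 89 z 87.1 mean [698.8 248.2] circ 704.7 244.9 r 26.6
side slim_obj 49 z 44.4 mean [565.3 375.8] circ 565.6 374.8 r 8.0
side broad_obj 100 z 52.1 mean [564.4 252.5] circ 564.1 252.7 r 13.3
side slim_base 147 z 14.7 mean [597.8 125.9] circ 599.2 125.8 r 25.2
side broad_base 201 z 14.9 mean [448.6 104.6] circ 448.7 103.5 r 31.5
side slim_cover 54 z 74.5 mean [458.7 -27.9] circ 459.4 -29.3 r 12.8
side broad_cover 166 z 82.1 mean [430.9 276.5] circ 430.5 274.3 r 15.5
side oil 24 z 74.0 mean [422.  385.1] circ 421.4 384.6 r 4.0
side mirror 209 z 87.2 mean [702.1 249.6] circ 705.2 245.6 r 27.4
```

```bash
python3 -m crank '[[0.68,-1,0,0,0,0,0],[0.68,-1,0,0,0,0,0],[0.68,-1,0,0,0,0,0]]' | tail -1
python3 -m crank '[[0.683,-1,0,0,0,0,0],[0.683,-1,0,0,0,0,0],[0.683,-1,0,0,0,0,0]]' | tail -1
python3 -m crank '[[0,-0.42,1,0,0,0,0],[0,-0.42,1,0,0,0,0],[0,-0.42,1,0,0,0,0],[0,-0.42,1,0,0,0,0],[0,-0.42,1,0,0,0,0]]' | tail -5
python3 w.py wrist b
```

```text
grip_force: 0.0
grip_force: 0.0
eef_pos: [565.7, 368.5, 307.7]
ee_rot: [-0.001, 1.0, -0.001, 0.002]
force: [0.5, 0.1, 1.0]
grip_width: 0.999
grip_force: 0.0
t 3.6 tcp [565.7 368.5 307.7] q [-7.0e-04  1.0e+00 -8.0e-04  1.9e-03] w 0.9991008778320276 0.0 F [0.5 0.1 1. ]
wrist slim_obj 284 z 44.5 mean [566.2 373.6] circ 566.2 373.4 r 8.1
wrist broad_obj 937 z 51.9 mean [565.6 250.6] circ 564.8 250.0 r 12.9
wrist slim_base 47 z 12.6 mean [593.8 145.7] circ 593.4 145.5 r 10.0
wrist broad_base 572 z 14.7 mean [448.2 122.8] circ 449.0 112.8 r 29.2
wrist mirror 1324 z 87.3 mean [689.8 240.9] circ 691.1 244.3 r 17.9
```

View pics/bwrist.png

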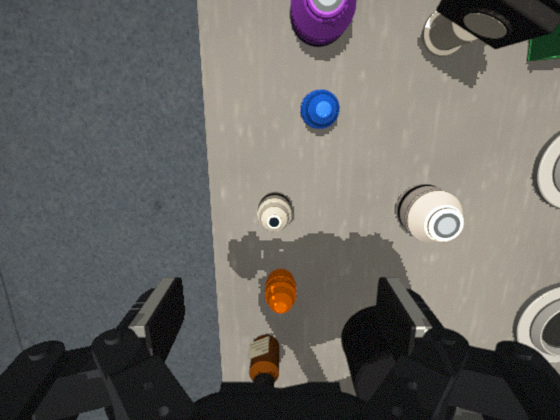

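The picture shows the white slim objective at px (274,214), centred between the fingers, with the neighbours clear of them. I'll descend next.

```bash
python3 -m crank '[[0,0,0.45,0,0,0,0],[0,0,0.7,0,0,0,0],[0,0,0.7,0,0,0,0],[0,0,0.7,0,0,0,0],[0,0,0.7,0,0,0,0]]'; python3 w.py wrist
```

```text
time_s: 4.15
eef_pos: [565.3, 370.0, 237.8]
ee_rot: [-0.001, 1.0, -0.0, 0.002]
force: [0.4, 0.3, 0.2]
grip_width: 1.002
grip_force: 0.0
t 4.15 tcp [565.3 370.  237.8] q [-9.0e-04  1.0e+00 -2.0e-04  2.2e-03] w 1.0021482829043038 0.0 F [0.4 0.3 0.2]
wrist slim_obj 511 z 44.5 mean [566.6 373.4] circ 565.9 373.6 r 7.8
wrist broad_obj 1778 z 51.9 mean [566.  250.9] circ 565.7 250.3 r 13.7
```

```bash
python3 -m crank '[[0,-0.034,0.2,0,0,0,0],[0.003,-0.034,0.4,0,0,0,0],[0.003,-0.034,0.54,0,0,0,0],[0.003,-0.034,0.54,0,0,0,0],[0.003,-0.034,0.54,0,0,0,0]]'; python3 -m crank '[[0,0,0,0,0,0,0.4],[0,0,0,0,0,0,0.5],[0,0,0,0,0,0,0.6],[0,0,0,0,0,0,0.7],[0,0,0,0,0,0,0.85],[0,0,0,0,0,0,0.85],[0,0,0,0,0,0,0.85],[0,0,0,0,0,0,0.85]]' 30
```

```text
time_s: 4.7
eef_pos: [565.2, 373.6, 181.8]
ee_rot: [-0.0, 1.0, -0.0, 0.001]
force: [0.6, 0.1, 0.2]
grip_width: 1.002
grip_force: 0.0
time_s: 5.5
eef_pos: [565.0, 373.4, 181.1]
ee_rot: [-0.0, 1.0, -0.0, 0.0]
force: [-1.5, -1.8, 5.2]
grip_width: 0.3
grip_force: 29.8
```

```bash
python3 -m crank '[[0,0,-0.15,0,0,0,0.85],[0,0,-0.4,0,0,0,0.85],[0,0,-0.6,0,0,0,0.85],[0,0,-0.6,0,0,0,0.85]]'; python3 -m crank '[[0,0,-0.3,0,0,0,0.85],[0,0,-0.6,0,0,0,0.85],[0,0,-0.6,0,0,0,0.85]]' | tail -2;
for i in 1 2 3; do python3 -m crank '[[0.04,0.3,0,0,0,0,0.85],[0.08,0.6,0,0,0,0,0.85],[0.111,0.83,0,0,0,0,0.85],[0.111,0.83,0,0,0,0,0.85]]' | tail -2; done; python3 -m crank '[[0,0,0,0,0,0,0.85],[0,0,0,0,0,0,0.85]]'; python3 w.py wrist,side,scene c
```

```text
time_s: 5.9
eef_pos: [565.3, 373.8, 244.2]
ee_rot: [-0.001, 1.0, -0.0, 0.003]
force: [0.4, -1.1, -2.0]
grip_width: 0.298
grip_force: 29.9
grip_width: 0.292
grip_force: 30.1
grip_width: 0.299
grip_force: 30.2
grip_width: 0.296
grip_force: 30.3
grip_width: 0.299
grip_force: 30.3
time_s: 7.6
eef_pos: [597.9, 125.8, 300.2]
ee_rot: [-0.0, 1.0, 0.001, -0.0]
force: [0.3, -0.4, -2.0]
grip_width: 0.298
grip_force: 30.3
t 7.6 tcp [597.9 125.8 300.2] q [-2.e-04  1.e+00  6.e-04 -4.e-04] w 0.298410918108442 30.293183229805436 F [ 0.3 -0.4 -2. ]
wrist broad_obj 891 z 52.1 mean [565.8 248.5] circ 565.1 249.4 r 13.3
wrist slim_base 1396 z 15.0 mean [600.7 122.8] circ 599.4 122.8 r 24.5
wrist broad_base 630 z 14.7 mean [454.3 117.1] circ 451.7 104.2 r 29.5
wrist mirror 3865 z 87.7 mean [701.5 244.6] circ 703.1 242.8 r 25.7
side broad_obj 98 z 52.1 mean [564.1 252.2] circ 563.5 251.8 r 13.6
side slim_base 139 z 15.0 mean [598.7 126. ] circ 598.6 125.0 r 24.5
side broad_base 198 z 15.0 mean [448.2 104.4] circ 449.0 103.6 r 31.4
side slim_cover 55 z 74.5 mean [459.2 -27.9] circ 458.8 -29.9 r 13.5
side broad_cover 160 z 82.2 mean [431.1 276.5] circ 430.0 274.1 r 16.3
side oil 25 z 73.5 mean [421.9 385.3] circ 421.3 384.8 r 4.8
side mirror 213 z 87.2 mean [701.8 249.8] circ 705.5 245.0 r 27.5
scene broad_obj 54 z 51.6 mean [561.7 249.4] circ 563.5 248.5 r 13.0
scene slim_base 105 z 14.8 mean [597.  123.4] circ 597.8 122.7 r 25.3
scene broad_base 163 z 14.5 mean [447.7 100.8] circ 447.5 100.0 r 31.6
scene slim_cover 56 z 74.3 mean [457.3 -30.9] circ 459.3 -32.1 r 13.8
scene broad_cover 112 z 81.4 mean [428.1 273.6] circ 427.9 272.5 r 16.0
scene oil 15 z 72.9 mean [419.7 382.1] circ 419.9 381.0 r 5.4
scene mirror 96 z 86.9 mean [698.3 248.1] circ 703.2 241.9 r 26.9
```

View pics/cwrist.png

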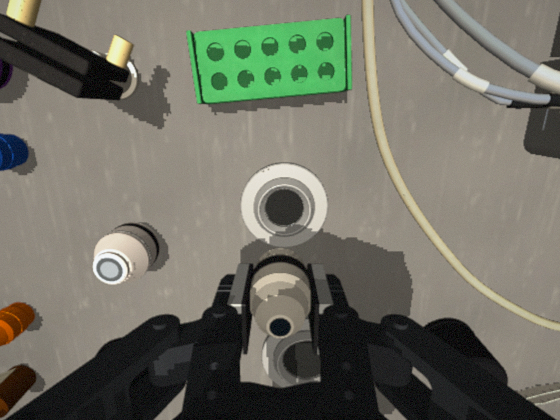

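The slim objective hangs upright in the grip (px 279,325) and its base lies at px (285,205). I'll correct about 2.4 mm in y and lower it.

```bash
python3 -m crank '[[0,0.024,0.2,0,0,0,0.85],[0,0.024,0.5,0,0,0,0.85],[0,0.024,0.75,0,0,0,0.85],[0,0.024,0.9,0,0,0,0.85],[0,0.024,0.9,0,0,0,0.85],[0,0.024,0.9,0,0,0,0.85]]';  python3 -m crank '[[0,0,0.07,0,0,0,0.85],[0,0,0.13,0,0,0,0.85],[0,0,0.18,0,0,0,0.85],[0,0,0.2,0,0,0,0.85],[0,0,0.2,0,0,0,0.85],[0,0,0.2,0,0,0,0.85]]'
```

```text
time_s: 8.35
eef_pos: [598.5, 122.3, 211.6]
ee_rot: [-0.0, 1.0, 0.0, 0.001]
force: [-0.2, -0.2, -1.4]
grip_width: 0.294
grip_force: 30.3
time_s: 8.95
eef_pos: [598.2, 122.1, 190.8]
ee_rot: [-0.0, 1.0, -0.0, 0.0]
force: [1.3, -0.2, -1.8]
grip_width: 0.292
grip_force: 30.3
```

```bash
python3 -m crank '[[0,-0.012,0.01,0,0,0,0.85],[0,-0.012,0.018,0,0,0,0.85],[0,-0.012,0.018,0,0,0,0.85]]'; python3 -m crank '[[0,0,0,0,0,0,0.6],[0,0,0,0,0,0,0.5],[0,0,0,0,0,0,0.3],[0,0,0,0,0,0,0],[0,0,0,0,0,0,0],[0,0,0,0,0,0,0]]'; python3 -m crank '[[0,0,-0.15,0,0,0,0],[0,0,-0.5,0,0,0,0],[0,0,-1,0,0,0,0],[0,0,-1,0,0,0,0],[0,0,-1,0,0,0,0]]' | tail -5; python3 w.py wrist,side d
python3 - <<'E'
from h import *
a=cv2.imread('pics/dwrist.png');b=cv2.imread('pics/dside.png');cv2.imwrite('pics/d.png',np.hstack([cv2.resize(a,(400,300)),cv2.resize(b[150:350,190:460],(400,300))]))
for n in ['wrist','side']:
    im,d,ci=shot(n);P=cloud(d,ci);m=(np.hypot(P[...,0]-598.5,P[...,1]-124)<25)&(P[...,2]>46)&(P[...,2]<60);q=P[m];print(n,len(q),np.percentile(q[:,2],97),cv2.minEnclosingCircle(q[:,:2].astype(np.float32)))
E
```

```text
time_s: 9.25
eef_pos: [598.4, 123.1, 190.0]
ee_rot: [0.0, 1.0, -0.0, 0.001]
force: [-3.0, -2.0, 6.8]
grip_width: 0.297
grip_force: 35.2
time_s: 9.85
eef_pos: [598.1, 123.3, 188.8]
ee_rot: [-0.0, 1.0, -0.0, -0.0]
force: [0.4, 1.0, -0.1]
grip_width: 1.002
grip_force: 0.0
eef_pos: [598.1, 123.3, 290.8]
ee_rot: [-0.0, 1.0, -0.0, 0.002]
force: [-0.5, 1.0, -0.9]
grip_width: 1.003
grip_force: 0.0
t 10.35 tcp [598.1 123.3 290.8] q [-0.      1.     -0.      0.0016] w 1.002598892379745 0.0 F [-0.5  1.  -0.9]
wrist broad_obj 966 z 52.1 mean [565.9 248.4] circ 565.4 248.8 r 13.4
wrist slim_base 1210 z 15.2 mean [604.9 123. ] circ 599.4 122.9 r 24.5
wrist broad_base 932 z 14.9 mean [462.  102.7] circ 450.2 100.9 r 31.4
wrist slim_cover 64 z 73.6 mean [463.3 -20.8] circ 462.8 -20.6 r 3.8
wrist mirror 3169 z 87.7 mean [698.3 239.8] circ 702.4 240.4 r 24.1
side broad_obj 98 z 52.1 mean [564.3 252.3] circ 564.3 253.5 r 13.6
side slim_base 124 z 15.5 mean [595.3 133.6] circ 597.3 126.0 r 23.5
side broad_base 193 z 15.1 mean [448.5 104.5] circ 448.6 102.8 r 31.6
side slim_cover 53 z 74.7 mean [458.9 -28.1] circ 459.4 -29.7 r 13.0
side broad_cover 168 z 82.1 mean [430.9 276.7] circ 431.6 275.1 r 15.6
side oil 25 z 73.8 mean [422.  385.2] circ 422.0 384.4 r 3.8
side mirror 216 z 87.4 mean [702.  249.9] circ 705.3 245.5 r 27.8
wrist 629 54.0253811941294 ((599.4716186523438, 123.17356872558594), 9.983525276184082)
side 44 53.8134071713344 ((597.0928955078125, 126.5368423461914), 9.97288703918457)
```

View pics/d.png

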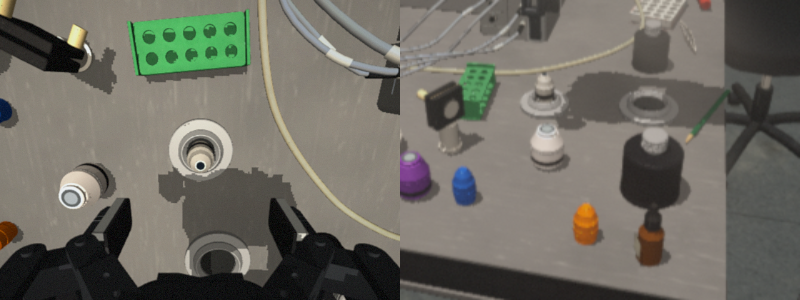

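The slim objective stands concentric in its base, with its top at 54 mm (53 expected). Next is the broad one.

```bash
for i in 1 2; do python3 -m crank '[[-0.16,-0.5,0,0,0,0,0],[-0.165,-0.633,0,0,0,0,0],[-0.165,-0.633,0,0,0,0,0]]' | tail -1; done; python3 -m crank '[[0,0,0.2,0,0,0,0],[0,0,0.4,0,0,0,0],[0,0,0.4,0,0,0,0],[0,0,0.4,0,0,0,0]]'; python3 w.py wrist
```

```text
grip_force: 0.0
grip_force: 0.0
time_s: 11.55
eef_pos: [565.8, 248.8, 249.2]
ee_rot: [0.0, 1.0, -0.001, -0.0]
force: [0.1, -0.7, 1.0]
grip_width: 1.0
grip_force: 0.0
t 11.55 tcp [565.8 248.8 249.2] q [ 1.e-04  1.e+00 -6.e-04 -1.e-04] w 0.999834650263226 0.0 F [ 0.1 -0.7  1. ]
wrist broad_obj 1513 z 52.0 mean [565.8 249.6] circ 565.2 249.8 r 12.9
wrist slim_base 1840 z 15.2 mean [603.1 130.9] circ 599.5 123.7 r 24.5
wrist broad_base 172 z 14.1 mean [478.4  99.2] circ 477.6 99.1 r 10.7
```

```bash
python3 -m crank '[[0,-0.01,0.25,0,0,0,0],[0,-0.01,0.5,0,0,0,0],[0,-0.01,0.65,0,0,0,0],[0,-0.01,0.65,0,0,0,0],[0,-0.01,0.65,0,0,0,0]]'; python3 -m crank '[[0,0,0,0,0,0,0.3],[0,0,0,0,0,0,0.4],[0,0,0,0,0,0,0.5],[0,0,0,0,0,0,0.65],[0,0,0,0,0,0,0.65],[0,0,0,0,0,0,0.65],[0,0,0,0,0,0,0.65]]' 40; python3 -m crank '[[0,0,-0.15,0,0,0,0.65],[0,0,-0.4,0,0,0,0.65],[0,0,-0.75,0,0,0,0.65],[0,0,-1,0,0,0,0.65],[0,0,-1,0,0,0,0.65],[0,0,-1,0,0,0,0.65]]'
```

```text
time_s: 12.1
eef_pos: [565.6, 250.9, 185.0]
ee_rot: [-0.0, 1.0, -0.0, 0.001]
force: [0.7, 0.8, 0.6]
grip_width: 0.997
grip_force: 0.0
time_s: 12.8
eef_pos: [565.3, 250.9, 184.9]
ee_rot: [-0.0, 1.0, -0.0, 0.001]
force: [-1.1, -0.5, 5.7]
grip_width: 0.475
grip_force: 40.5
time_s: 13.4
eef_pos: [564.9, 250.8, 283.6]
ee_rot: [0.0, 1.0, -0.0, -0.0]
force: [-0.9, 0.0, -3.2]
grip_width: 0.47
grip_force: 41.2
```

```bash
for i in 1 2; do python3 -m crank '[[-0.2,0.25,0,0,0,0,0.65],[-0.4,0.5,0,0,0,0,0.65],[-0.577,0.745,0,0,0,0,0.65],[-0.577,0.745,0,0,0,0,0.65]]' | tail -1; done; python3 -m crank '[[0,0,0.2,0,0,0,0.65],[0,0,0.4,0,0,0,0.65],[0,0,0.5,0,0,0,0.65],[0,0,0.5,0,0,0,0.65],[0,0,0.5,0,0,0,0.65]]'; python3 w.py wrist,side e
```

```text
grip_force: 41.4
grip_force: 41.6
time_s: 14.7
eef_pos: [450.1, 102.1, 234.1]
ee_rot: [-0.0, 1.0, 0.0, 0.0]
force: [0.3, -0.5, -2.3]
grip_width: 0.473
grip_force: 41.6
t 14.7 tcp [450.1 102.1 234.1] q [-0.  1.  0.  0.] w 0.4733093413623953 41.60700833424926 F [ 0.3 -0.5 -2.3]
wrist slim_base 391 z 14.0 mean [577.2 122.5] circ 579.4 122.5 r 15.0
wrist broad_base 2082 z 15.0 mean [463.   99.9] circ 449.8 100.6 r 31.2
wrist slim_cover 102 z 72.3 mean [458.  -19.7] circ 457.8 -21.3 r 6.8
side slim_base 127 z 15.4 mean [596.1 132.9] circ 598.5 124.7 r 24.0
side broad_base 203 z 14.9 mean [447.6 104.5] circ 448.2 101.9 r 31.7
side broad_cover 165 z 82.2 mean [431.2 276.5] circ 431.7 275.0 r 15.8
side oil 23 z 74.2 mean [421.9 385.2] circ 421.4 384.0 r 4.1
side mirror 209 z 87.4 mean [701.8 249.6] circ 705.4 245.2 r 27.5
```

```bash
python3 -m crank '[[-0.004,0.006,0.15,0,0,0,0.65],[-0.004,0.006,0.28,0,0,0,0.65],[-0.004,0.006,0.36,0,0,0,0.65],[-0.004,0.006,0.395,0,0,0,0.65],[-0.004,0.006,0.41,0,0,0,0.65],[-0.004,0.006,0.41,0,0,0,0.65]]'; python3 -m crank '[[0,0,0,0,0,0,0.5],[0,0,0,0,0,0,0.4],[0,0,0,0,0,0,0.2],[0,0,0,0,0,0,0],[0,0,0,0,0,0,0],[0,0,0,0,0,0,0]]'; python3 -m crank '[[0,0,-0.15,0,0,0,0],[0,0,-0.5,0,0,0,0],[0,0,-1,0,0,0,0],[0,0,-1,0,0,0,0],[0,0,-1,0,0,0,0]]' | tail -5; python3 w.py wrist,side f
python3 - <<'E'
from h import *
a=cv2.imread('pics/fwrist.png');b=cv2.imread('pics/fside.png');cv2.imwrite('pics/f.png',np.hstack([cv2.resize(a,(400,300)),cv2.resize(b[150:350,190:460],(400,300))]))
for n in ['wrist','side']:
    im,d,ci=shot(n);P=cloud(d,ci);m=(np.hypot(P[...,0]-449.5,P[...,1]-102)<25)&(P[...,2]>56)&(P[...,2]<70);q=P[m];print(n,len(q),np.percentile(q[:,2],97),cv2.minEnclosingCircle(q[:,:2].astype(np.float32)))
E
```

```text
time_s: 15.4
eef_pos: [449.5, 101.3, 193.2]
ee_rot: [-0.0, 1.0, -0.0, 0.0]
force: [0.1, -0.4, -2.5]
grip_width: 0.475
grip_force: 41.6
time_s: 16.0
eef_pos: [449.3, 101.3, 192.9]
ee_rot: [-0.0, 1.0, -0.0, 0.0]
force: [0.6, 0.8, -0.5]
grip_width: 0.999
grip_force: 0.0
eef_pos: [449.3, 101.3, 293.5]
ee_rot: [0.0, 1.0, -0.0, 0.001]
force: [-0.8, 0.6, -0.7]
grip_width: 1.001
grip_force: 0.0
t 16.5 tcp [449.3 101.3 293.5] q [ 0.e+00  1.e+00 -1.e-04  9.e-04] w 1.0008744108897736 0.0 F [-0.8  0.6 -0.7]
wrist slim_base 1064 z 15.0 mean [584.  122.7] circ 594.3 122.5 r 23.3
wrist broad_base 1414 z 15.3 mean [461.3 100.2] circ 449.5 100.9 r 31.5
wrist slim_cover 1461 z 74.8 mean [460.9 -30.6] circ 460.0 -31.7 r 13.6
wrist broad_cover 921 z 81.9 mean [430.8 264.7] circ 430.7 271.1 r 15.2
side slim_base 130 z 15.1 mean [595.4 133.4] circ 597.5 126.4 r 24.0
side broad_base 174 z 15.9 mean [448.1 117.1] circ 448.7 104.8 r 31.0
side broad_cover 170 z 82.0 mean [431.1 276.7] circ 430.2 274.1 r 16.2
side oil 25 z 73.7 mean [421.8 385.3] circ 421.4 384.7 r 4.6
side mirror 206 z 87.4 mean [701.7 249.7] circ 705.1 245.5 r 27.7
wrist 1163 61.12648618045864 ((449.6537170410156, 101.32406616210938), 13.770947456359863)
side 79 61.2782121805978 ((449.913818359375, 104.09519958496094), 13.548040390014648)
```

View pics/f.png

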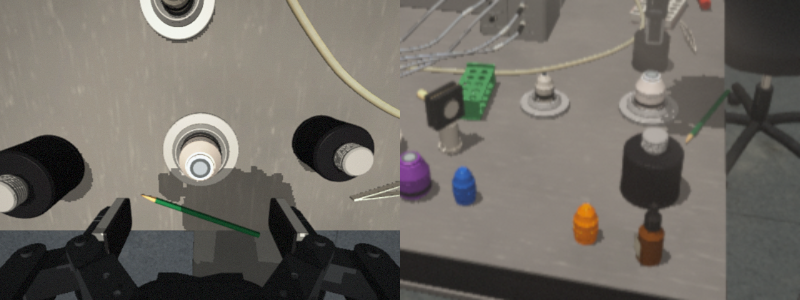

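Both objectives are seated concentrically, the broad one with its top at 61 mm (60 expected). Next is the slim cover.

```bash
for i in 1 2; do python3 -m crank '[[0.05,0.45,0,0,0,0,0],[0.053,0.663,0,0,0,0,0],[0.053,0.663,0,0,0,0,0]]' | tail -1; done; python3 -m crank '[[0,0,0,0,0,0,0],[0,0,0,0,0,0,0]]'; python3 w.py wrist g
```

```text
grip_force: 0.0
grip_force: 0.0
time_s: 17.5
eef_pos: [459.8, -30.2, 292.6]
ee_rot: [-0.0, 1.0, 0.0, -0.0]
force: [-0.2, -0.2, 0.1]
grip_width: 0.997
grip_force: 0.0
t 17.5 tcp [459.8 -30.2 292.6] q [-2.e-04  1.e+00  5.e-04 -4.e-04] w 0.9973192486090062 0.0 F [-0.2 -0.2  0.1]
wrist slim_base 1256 z 15.4 mean [586.6 115.6] circ 595.3 121.2 r 23.5
wrist broad_base 1490 z 15.5 mean [457.2  90.1] circ 449.3 100.1 r 31.6
wrist slim_cover 1372 z 74.9 mean [460.9 -32.1] circ 459.9 -32.2 r 13.3
```

```bash
python3 -m crank '[[0,0.015,0.3,0,0,0,0],[0,0.015,0.5,0,0,0,0],[0,0.015,0.61,0,0,0,0],[0,0.015,0.61,0,0,0,0],[0,0.015,0.61,0,0,0,0]]'; python3 -m crank '[[0,0,0,0,0,0,0.4],[0,0,0,0,0,0,0.55],[0,0,0,0,0,0,0.7],[0,0,0,0,0,0,0.85],[0,0,0,0,0,0,0.85],[0,0,0,0,0,0,0.85],[0,0,0,0,0,0,0.85]]' 40; python3 -m crank '[[0,0,-0.15,0,0,0,0.85],[0,0,-0.4,0,0,0,0.85],[0,0,-0.75,0,0,0,0.85],[0,0,-1,0,0,0,0.85],[0,0,-1,0,0,0,0.85],[0,0,-1,0,0,0,0.85]]'
```

```text
time_s: 18.05
eef_pos: [460.2, -32.5, 232.5]
ee_rot: [0.0, 1.0, 0.0, 0.0]
force: [0.4, 0.2, -0.3]
grip_width: 0.999
grip_force: 0.0
time_s: 18.75
eef_pos: [460.0, -32.8, 232.2]
ee_rot: [0.0, 1.0, -0.0, 0.0]
force: [-0.5, 0.5, 4.3]
grip_width: 0.283
grip_force: 39.1
time_s: 19.35
eef_pos: [459.7, -32.8, 331.2]
ee_rot: [-0.0, 1.0, -0.0, -0.0]
force: [-0.0, 0.4, -2.2]
grip_width: 0.284
grip_force: 39.6
```

```bash
for i in 1 2; do python3 -m crank '[[0.2,-0.25,0,0,0,0,0.85],[0.4,-0.5,0,0,0,0,0.85],[0.6,-0.7,0,0,0,0,0.85],[0.697,-0.78,0,0,0,0,0.85],[0.697,-0.78,0,0,0,0,0.85]]' | tail -1; done; python3 -m crank '[[0,0,0,0,0,0,0.85],[0,0,0,0,0,0,0.85]]'; python3 w.py wrist,side h
python3 - <<'E'
from h import *
a=cv2.imread('pics/hwrist.png');b=cv2.imread('pics/hside.png');cv2.imwrite('pics/h.png',np.hstack([cv2.resize(a,(400,300)),cv2.resize(b[100:300,190:460],(400,300))]))
E
```

```text
grip_force: 39.7
grip_force: 39.7
time_s: 20.55
eef_pos: [598.8, 122.2, 331.6]
ee_rot: [0.0, 1.0, -0.001, -0.001]
force: [-0.4, -0.1, -0.7]
grip_width: 0.281
grip_force: 39.7
t 20.55 tcp [598.8 122.2 331.6] q [ 1.e-04  1.e+00 -6.e-04 -5.e-04] w 0.2810413834041031 39.687586426734924 F [-0.4 -0.1 -0.7]
wrist slim_base 561 z 15.1 mean [613.5 122.8] circ 599.7 122.9 r 24.2
wrist broad_base 397 z 16.3 mean [460.8 117.9] circ 455.8 111.1 r 27.7
wrist mirror 3158 z 87.6 mean [703.5 246.8] circ 705.9 243.4 r 28.4
side slim_base 123 z 15.7 mean [595.8 132.6] circ 598.1 125.8 r 24.3
side broad_base 170 z 15.8 mean [447.3 116.5] circ 448.3 104.5 r 30.6
side broad_cover 168 z 82.0 mean [430.9 276.6] circ 430.3 274.4 r 15.7
side oil 22 z 74.0 mean [421.7 384.8] circ 421.5 384.6 r 4.0
side mirror 213 z 87.4 mean [701.8 249.8] circ 705.7 245.0 r 27.6
```

View pics/h.png

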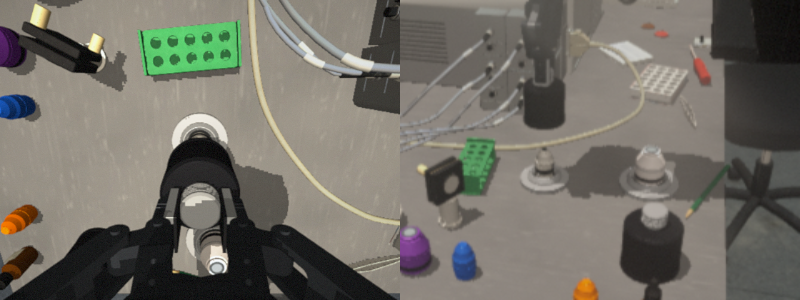

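The cover hangs upright over the slim base. I'll lower it.

```bash
python3 -m crank '[[0.003,-0.009,0.15,0,0,0,0.85],[0.003,-0.009,0.3,0,0,0,0.85],[0.003,-0.009,0.45,0,0,0,0.85],[0.003,-0.009,0.6,0,0,0,0.85],[0.003,-0.009,0.72,0,0,0,0.85],[0.003,-0.009,0.8,0,0,0,0.85],[0.003,-0.009,0.85,0,0,0,0.85],[0.003,-0.009,0.85,0,0,0,0.85]]'; python3 -m crank '[[0,0,0.02,0,0,0,0.85],[0,0,0.04,0,0,0,0.85],[0,0,0.06,0,0,0,0.85],[0,0,0.065,0,0,0,0.85],[0,0,0.065,0,0,0,0.85]]'
```

```text
time_s: 21.45
eef_pos: [599.6, 124.0, 246.6]
ee_rot: [-0.0, 1.0, -0.0, -0.0]
force: [0.6, 0.5, -0.6]
grip_width: 0.289
grip_force: 39.7
time_s: 21.95
eef_pos: [599.7, 123.9, 240.6]
ee_rot: [0.0, 1.0, -0.0, 0.0]
force: [-0.3, -1.9, 1.6]
grip_width: 0.286
grip_force: 39.8
```

Near-zero force at the seating height. I'll release, lift and check.

```bash
python3 -m crank '[[0,0,0.005,0,0,0,0.85],[0,0,0.005,0,0,0,0.7],[0,0,0.005,0,0,0,0.5],[0,0,0.005,0,0,0,0],[0,0,0.005,0,0,0,0],[0,0,0.005,0,0,0,0],[0,0,0.005,0,0,0,0]]'; python3 -m crank '[[0,0,-0.15,0,0,0,0],[0,0,-0.5,0,0,0,0],[0,0,-1,0,0,0,0],[0,0,-1,0,0,0,0],[0,0,-1,0,0,0,0]]' | tail -5; python3 w.py wrist,side i
python3 - <<'E'
from h import *
a=cv2.imread('pics/iwrist.png');b=cv2.imread('pics/iside.png');cv2.imwrite('pics/i.png',np.hstack([cv2.resize(a,(400,300)),cv2.resize(b[100:300,190:460],(400,300))]))
for n in ['wrist','side']:
    im,d,ci=shot(n);P=cloud(d,ci);r=np.hypot(P[...,0]-599,P[...,1]-123.5)
    for lo,hi in((78,92),(58,68)):
        m=(r<35)&(P[...,2]>lo)&(P[...,2]<hi);q=P[m];print(n,len(q),np.percentile(q[:,2],[3,50,97]),cv2.minEnclosingCircle(q[:,:2].astype(np.float32)))
E
```

```text
time_s: 22.65
eef_pos: [599.6, 124.1, 239.9]
ee_rot: [-0.0, 1.0, -0.0, -0.0]
force: [0.4, -0.2, 0.5]
grip_width: 1.0
grip_force: 0.0
eef_pos: [599.5, 124.1, 341.8]
ee_rot: [-0.0, 1.0, -0.0, 0.002]
force: [-0.7, -0.7, -0.9]
grip_width: 1.001
grip_force: 0.0
t 23.15 tcp [599.5 124.1 341.8] q [-0.      1.     -0.      0.0016] w 1.0010874473819362 0.0 F [-0.7 -0.7 -0.9]
wrist slim_base 139 z 15.0 mean [621.6 124.7] circ 606.3 124.5 r 28.0
wrist broad_base 797 z 15.7 mean [462.6 102.1] circ 450.4 101.0 r 31.6
wrist broad_cover 26 z 82.2 mean [423.5 282.2] circ 424.0 281.8 r 3.6
wrist mirror 2814 z 87.6 mean [703.5 246.8] circ 705.6 243.3 r 28.3
side slim_base 91 z 16.7 mean [592.9 145. ] circ 597.9 126.8 r 28.7
side broad_base 182 z 15.9 mean [447.4 116.8] circ 447.9 105.0 r 31.8
side broad_cover 168 z 82.1 mean [431.  276.6] circ 431.0 274.7 r 15.6
side oil 23 z 73.9 mean [421.9 385.1] circ 421.4 384.6 r 4.4
side mirror 207 z 87.3 mean [701.7 249.4] circ 705.4 245.0 r 27.6
wrist 1009 [80.27225603 82.82150475 84.09560101] ((599.2698974609375, 124.3242416381836), 13.34311294555664)
wrist 2775 [60.16434867 62.87618214 64.23783692] ((599.4188842773438, 123.99797058105469), 28.220441818237305)
side 80 [78.29707274 83.06527444 84.17634118] ((599.7111206054688, 125.58194732666016), 13.399615287780762)
side 246 [58.95142324 62.85355012 65.00891554] ((597.849853515625, 127.59576416015625), 28.442689895629883)
```

View pics/i.png

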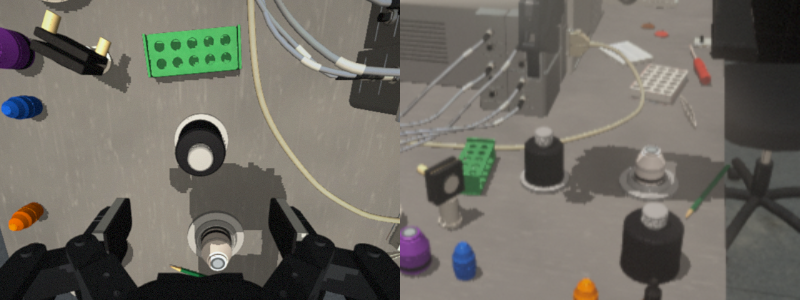

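The slim case is closed: knob top at 83 mm and bell top at 63 mm, both as expected. Next is the broad cover.

```bash
for i in 1 2; do python3 -m crank '[[-0.4,-0.3,0,0,0,0,0],[-0.845,-0.745,0,0,0,0,0],[-0.845,-0.745,0,0,0,0,0],[-0.845,-0.745,0,0,0,0,0]]' | tail -1; done; python3 -m crank '[[0,0,0.3,0,0,0,0],[0,0,0.3,0,0,0,0],[0,0,0.3,0,0,0,0]]'; python3 w.py wrist
```

```text
grip_force: 0.0
grip_force: 0.0
time_s: 24.45
eef_pos: [431.9, 272.2, 310.0]
ee_rot: [0.0, 1.0, -0.001, -0.0]
force: [-0.6, 0.4, 0.7]
grip_width: 0.999
grip_force: 0.0
t 24.45 tcp [431.9 272.2 310. ] q [ 2.e-04  1.e+00 -9.e-04 -3.e-04] w 0.9987812820584416 0.0 F [-0.6  0.4  0.7]
wrist slim_base 295 z 16.1 mean [574.  133.4] circ 577.8 128.5 r 19.4
wrist broad_base 1418 z 15.4 mean [454.6 113. ] circ 449.3 102.3 r 31.5
wrist broad_cover 1632 z 81.9 mean [431.8 273.3] circ 430.9 273.6 r 15.3
wrist oil 132 z 73.9 mean [422.  382.5] circ 421.7 383.1 r 4.3
```

```bash
python3 -m crank '[[-0.007,-0.01,0.3,0,0,0,0],[-0.007,-0.01,0.55,0,0,0,0],[-0.007,-0.01,0.72,0,0,0,0],[-0.007,-0.01,0.72,0,0,0,0],[-0.007,-0.01,0.72,0,0,0,0]]'; python3 -m crank '[[0,0,0,0,0,0,0.4],[0,0,0,0,0,0,0.55],[0,0,0,0,0,0,0.7],[0,0,0,0,0,0,0.82],[0,0,0,0,0,0,0.82],[0,0,0,0,0,0,0.82],[0,0,0,0,0,0,0.82]]' 40; python3 -m crank '[[0,0,-0.15,0,0,0,0.82],[0,0,-0.4,0,0,0,0.82],[0,0,-0.75,0,0,0,0.82],[0,0,-1,0,0,0,0.82],[0,0,-1,0,0,0,0.82],[0,0,-1,0,0,0,0.82]]'
```

```text
time_s: 25.0
eef_pos: [430.7, 274.0, 239.1]
ee_rot: [-0.0, 1.0, -0.0, 0.001]
force: [0.4, -0.1, -0.1]
grip_width: 0.998
grip_force: 0.0
time_s: 25.7
eef_pos: [430.1, 274.1, 238.3]
ee_rot: [-0.0, 1.0, -0.0, 0.0]
force: [-1.1, -1.5, 6.1]
grip_width: 0.334
grip_force: 39.2
time_s: 26.3
eef_pos: [429.7, 274.0, 337.1]
ee_rot: [0.0, 1.0, -0.0, -0.0]
force: [-0.3, 0.2, -2.1]
grip_width: 0.333
grip_force: 39.9
```

```bash
for i in 1 2; do python3 -m crank '[[0.03,0.25,0,0,0,0,0.82],[0.06,0.5,0,0,0,0,0.82],[0.08,0.75,0,0,0,0,0.82],[0.095,0.863,0,0,0,0,0.82],[0.095,0.863,0,0,0,0,0.82]]' | tail -1; done; python3 -m crank '[[0,0,0,0,0,0,0.82],[0,0,0,0,0,0,0.82]]'; python3 w.py wrist,side j
```

```text
grip_force: 39.9
grip_force: 39.9
time_s: 27.5
eef_pos: [448.8, 102.5, 337.8]
ee_rot: [-0.0, 1.0, 0.001, -0.0]
force: [0.1, -0.5, -1.1]
grip_width: 0.331
grip_force: 39.9
t 27.5 tcp [448.8 102.5 337.8] q [-1.e-04  1.e+00  5.e-04 -1.e-04] w 0.33098932164515366 39.927109479904175 F [ 0.1 -0.5 -1.1]
wrist slim_base 204 z 15.0 mean [578.1 117.4] circ 593.6 122.7 r 28.1
wrist broad_base 555 z 15.0 mean [471.8 100.1] circ 459.5 100.6 r 28.9
side slim_base 101 z 16.5 mean [594.3 145. ] circ 598.2 126.5 r 28.9
side broad_base 183 z 15.9 mean [447.4 116.8] circ 448.4 105.4 r 31.2
side oil 24 z 74.3 mean [421.9 385.4] circ 421.5 385.0 r 4.0
side mirror 217 z 87.2 mean [702.  249.9] circ 705.3 246.0 r 27.9
```

Aligned to within about 1 mm. Lower to the seating height (about 246).

```bash
python3 -m crank '[[0.002,0.006,0.15,0,0,0,0.82],[0.002,0.006,0.3,0,0,0,0.82],[0.002,0.006,0.45,0,0,0,0.82],[0.002,0.006,0.6,0,0,0,0.82],[0.002,0.006,0.72,0,0,0,0.82],[0.002,0.006,0.8,0,0,0,0.82],[0.002,0.006,0.85,0,0,0,0.82],[0.002,0.006,0.85,0,0,0,0.82]]'; python3 -m crank '[[0,0,0.02,0,0,0,0.82],[0,0,0.04,0,0,0,0.82],[0,0,0.06,0,0,0,0.82],[0,0,0.063,0,0,0,0.82],[0,0,0.063,0,0,0,0.82]]'
```

```text
time_s: 28.4
eef_pos: [449.1, 101.0, 252.6]
ee_rot: [-0.0, 1.0, 0.0, -0.0]
force: [-0.7, -0.7, -0.5]
grip_width: 0.335
grip_force: 39.9
time_s: 28.9
eef_pos: [449.2, 100.9, 246.7]
ee_rot: [-0.0, 1.0, -0.0, 0.0]
force: [0.5, 0.6, -0.7]
grip_width: 0.331
grip_force: 39.9
```

```bash
python3 -m crank '[[0,0,0.005,0,0,0,0.82],[0,0,0.005,0,0,0,0.82],[0,0,0.005,0,0,0,0.7],[0,0,0.005,0,0,0,0.5],[0,0,0.005,0,0,0,0],[0,0,0.005,0,0,0,0],[0,0,0.005,0,0,0,0]]'; python3 -m crank '[[0,0,-0.15,0,0,0,0],[0,0,-0.5,0,0,0,0],[0,0,-1,0,0,0,0],[0,0,-1,0,0,0,0],[0,0,-1,0,0,0,0]]' | tail -5; python3 w.py wrist,side k
python3 - <<'E'
from h import *
a=cv2.imread('pics/kwrist.png');b=cv2.imread('pics/kside.png');cv2.imwrite('pics/k.png',np.hstack([cv2.resize(a,(400,300)),cv2.resize(b[150:350,190:460],(400,300))]))
for n in ['wrist','side']:
  im,d,ci=shot(n);P=cloud(d,ci)
  for x,y,zs in((449.5,101.5,((84,99),(64,75),(5,12))),(599.2,123.5,((78,92),(58,68),(5,12)))):
    r=np.hypot(P[...,0]-x,P[...,1]-y)
    for lo,hi in zs:
        m=(r<46)&(P[...,2]>lo)&(P[...,2]<hi);q=P[m]
        if len(q): print(n,len(q),np.percentile(q[:,2],[3,50,97]).round(1),cv2.minEnclosingCircle(q[:,:2].astype(np.float32)))
E
```

```text
time_s: 29.6
eef_pos: [449.1, 100.9, 246.0]
ee_rot: [-0.0, 1.0, -0.0, -0.0]
force: [-0.5, -0.2, -1.4]
grip_width: 0.979
grip_force: 0.0
eef_pos: [449.1, 100.9, 346.6]
ee_rot: [0.0, 1.0, -0.0, 0.001]
force: [-0.7, 0.5, -1.7]
grip_width: 1.001
grip_force: 0.0
t 30.1 tcp [449.1 100.9 346.6] q [ 0.e+00  1.e+00 -0.e+00  9.e-04] w 1.0014561437066904 0.0 F [-0.7  0.5 -1.7]
wrist slim_base 180 z 15.0 mean [577.6 118.1] circ 592.3 122.8 r 27.7
wrist broad_base 143 z 14.9 mean [478.7 100. ] circ 461.5 100.3 r 33.8
side slim_base 92 z 16.7 mean [594.2 144.8] circ 597.8 126.6 r 28.8
side broad_base 121 z 17.2 mean [448.5 127.3] circ 449.2 104.2 r 35.2
side oil 27 z 73.6 mean [422.  385.4] circ 421.4 384.6 r 4.6
side mirror 212 z 87.4 mean [701.8 249.7] circ 705.7 245.2 r 27.6
wrist 1351 [87.  89.9 91.3] ((450.0282897949219, 100.244873046875), 15.184680938720703)
wrist 4669 [67.5 69.9 71.2] ((450.02783203125, 99.86663818359375), 35.360069274902344)
wrist 951 [6.3 7.9 9.4] ((449.51300048828125, 100.81279754638672), 42.89087677001953)
wrist 147 [78.7 82.1 84. ] ((589.0983276367188, 123.86947631835938), 8.415214538574219)
wrist 2273 [59.7 62.7 64.2] ((593.4332275390625, 124.29527282714844), 27.542675018310547)
wrist 1312 [6.3 7.8 9.6] ((598.5250854492188, 122.94466400146484), 35.83079528808594)
side 114 [84.6 89.8 91.5] ((449.0336608886719, 102.19880676269531), 15.924670219421387)
side 401 [64.8 69.9 71.9] ((449.1524658203125, 103.57186126708984), 35.194129943847656)
side 235 [ 5.3  8.3 11.3] ((448.6986999511719, 103.22909545898438), 43.23008728027344)
side 79 [78.7 82.8 84.2] ((598.15380859375, 125.54659271240234), 13.5009183883667)
side 243 [58.6 62.8 64.9] ((598.8236083984375, 126.43299102783203), 28.16901969909668)
side 175 [ 5.6  8.  11.6] ((597.6852416992188, 124.5487060546875), 36.27998352050781)
```

View pics/k.png

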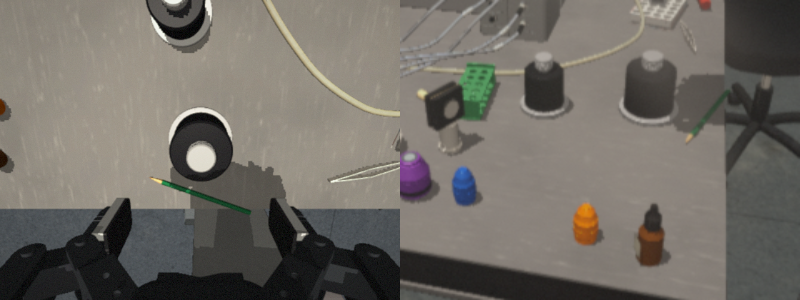

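Both covers are level and concentric on their discs, with knob tops at 90 and 83 mm as they must be. The bystanders haven't moved, so I'm handing in.

```bash
python3 -m crank '[[0,0,0,0,0,0,0],[0,0,0,0,0,0,0],[0,0,0,0,0,0,0]]' | head -1; python3 -c "
from rig import ticket
print(ticket.finish_job())"
```

```text
time_s: 30.6
the job is handed in; nothing more can be done
None
```

Both objectives stand in their matching bases under their own fully seated covers, the oil bottle and mirror mount were not moved, and the job was handed in at 30.6 s; the hand-in returned no verdict, so this rests on my camera measurements.

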